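Tag the passed scaffold tube and hold it out level

ROBOT

A 6-joint arm with a two-finger parallel gripper is mounted at the origin on the work surface. World frame = base frame: x ahead of the robot, y to its left, z up, the work surface at z = 0. Lengths are in mm, angles in rad, forces in N, time in s.
With the tool pointing down it reaches from about 275 to 750 mm from the base axis. Payload 10.2 kg.
Tool frame: the origin (TCP) lies midway between the tips of the shut fingers; the grasp point (between the pads) lies 19 mm behind it; z points along the fingers, y is the direction in which the jaws open and shut (so a half turn about z gives the same grasp; the last joint's range is limited). The gripper opens to 88 mm and grips with 3 to 60 N. Pads are 18 mm wide; open, the fingers measure 123 mm over their backs; the gripper's body (75 mm by 187 mm) begins 45 mm behind the grasp point.
Start: joints at [-1.478, 0.313, 1.498, -0, 1.331, -0.223], TCP at [163.04, -499.048, 238.72] pointing down, gripper open.
Joint ranges: [-2.94, 2.94], [-0.97, 2.17], [0.19, 2.56], [-1.23, 4.37], [0.02, 3.11], [-2.88, 2.88]. Speed limits (rad/s): [2.39, 2.39, 3.01, 3.14, 3.14, 3.14].

INTERFACE

Orientations are given as a 3x3 rotation matrix whose columns are the frame's x, y, z axes.
In Python, from station import * gives the robot as it stands. The module is installed in compiled form; this text tells all that it offers.
- The arm moves only by the tool arm_command, never from a script. Its argument "commands" is one flat list of numbers, 6 for each row, row after row: the shift along the tool's x, y, z in m, then the turn, a rotation vector about the tool's x, y, z in rad. A call has 1 to 5 rows; each row shifts and turns the commanded pose from where the row before left it, along the tool's axes as they then stand; what a row does not reach is not made up. A row lasts 1/8 s, in which the tool goes at most 62.5 mm and 10.7 degrees, less where a joint would pass 70% of its speed; a pose out of reach is approached as far as the arm can. A call is refused whole if a number of a shift passes 0.0625 or a number of a turn 0.188, either way. A call with a gripper value outside its range is refused whole. "claw" is the finger opening in m, from 0 to 0.0881, set as the call begins (left out, the last holds). The fingers move at their own pace and stop on an object; "force" is the grip in N (left out, the last holds). Time passes only in rows, so rows that do not move let the fingers close. It gives the time, the measured TCP pose, the force and the opening at its end, in the units of the state.
- get_obs(): the state, without advancing time (a new reading comes with each control period).
- grab_frame(name): name is "scene" or "top"; returns (picture, depth): 384x512x3 uint8, red, green, blue; 384x512 float32, mm along the optical axis (not along the pixel's ray), 0 where there is no reading.
- get_calibration(name): a dict with "intrinsics" (3x3 intrinsics, pixels), "world_from_camera" (4x4, takes a point from camera to world coordinates). Camera axes: x right, y up, looking along -z (the intrinsics and any distortion apply to the point x, -y, -z); pixel columns grow to the right and rows downward; lengths in mm; the calibration is good to about 2 mm. A picture is of the moment at which its call begins. get_calibration takes no time and is no camera call.
- job_done(): hands the job in, once; it reports no verdict.
The state is a dict: "time_s": time; "joint_pos": joint angles; "joint_vel": joint speeds; "joint_efforts": joint torques, N m; "position": TCP position; "tcp_rot": TCP orientation; "contact_force": force on the tool from outside, world axes, zero at the start; "wrist_torque": the same for the moment, N m; "width": finger opening in mm.
Only numpy, scipy, OpenCV 4.12 (cv2) and the standard library are available. Lean on these libraries where they do the work, as an engineer would, in place of code of your own. Each camera call takes 0.05 s, during which the arm holds its last target.

TASK

This scaffold tube has passed inspection: take the green hook tag from the slotted block, hang it over the tube between the rack's two posts and let go of it. Then grip the tube and lift it with its tag at least 6 cm up out of the rack, keeping it level, and hold it there level and still for three seconds, ready for the scaffolder; finish still holding it, with the tag hanging freely. Leave the other tags and the loose things on the bench where they are.

Things in the scene. Friction and masses are not known exactly. Their poses are not given: they have to be found in the camera images.
- tube: Bare aluminium scaffold tube, 48.3 mm diameter, 420 mm long, blue band near each end, about 0.7 kg, balanced at its middle. Origin at its centre, y axis along it (it may roll, so x and z turn about y). It lies loose and level in the rack's two V heads (150 mm either side of its middle), axis 205 mm above the bench. The tag shifts the balance only a few mm.
- rack: Fixed yellow steel rack, 200 (x) by 350 mm (y), origin on the bench under its middle, y along the tube, x away from the robot. Posts 40 mm square at y = -150 and 150 mm, each with an open V head 44 mm wide in y; V tips 212 mm high, 40 mm to each side of the tube's axis. The bay between them is free below the tube but for two tie rails, 30 mm high, at x = -80 and 80 mm.
- tag_green: Green rigid hook tag, flat plate 8 mm thick, 226 mm tall, 80 g, upright in a slot. Origin at the bottom edge below the hook's middle; z up, y square to the plate, x towards the hook's open side. Panel with white card: z 0 to 90, x -40 to 52 mm. A 16 mm neck (x -45 to -29) joins it to the hook, 58 mm wide inside with bevelled upper corners, inner top z = 183 mm. It hangs upright.
- green_mouth (a point): Middle of the green tag's side mouth (x = 36, z = 129 mm in the tag's frame): the 78 mm high gap between panel top (z 90 mm) and the hook's short lip (x 29 to 43, down to z 168 mm). With the mouth level with the tube, move the tag along its own +x: the tube enters; then lower the tag about 30 mm onto the tube.
- green_tab (a point): Middle of the green tag's finger tab above the hook (z = 210 mm in the tag's frame). Tab 36 mm wide in x, up to z = 226 mm; below z = 203 mm it widens into the crown, solid down to z = 183 mm. Pinch it across the 8 mm thickness, fingertips not below z = 185 mm, so that they stay above the tube when the tag is hung.
- green_hook (a point): Point in the green tag's hook where the axis of the tube lies once it hangs: x = 0, z = 159 mm in the tag's frame (24 mm under the hook's inner top). Axes as tag_green.
- tag_block: Fixed pine block 130 (x) by 210 (y) by 55 mm high, origin on the bench under its middle. Three sawn slots along its x at y = -78, 0 and 78 mm, 45 mm deep (floor 10 mm above the bench), 95 by 10 mm; a tag stands in each with its hook mouth and x axis towards the block's +x. Lift a tag 45 mm to free it. Neighbours stand 70 mm apart and reach 236 mm up: do not sweep a tag sideways through them.
- tag_red: Red tag. Same shape and size as tag_green (origin at the middle of its bottom edge, z up). Must stay in its slot; it starts in any of the three slots.
- tag_yellow: Yellow tag. Same shape and size as tag_green (origin at the middle of its bottom edge, z up). Must stay in its slot; it starts in any of the three slots.
- drift: Tapered steel drift lying on the bench under the tube, between the posts, 175 mm long along its x, 16 mm thick. Bystander.
- end_cap: Orange plastic tube end cap, a cup 56 mm across and 45 mm high, standing on the bench. Bystander.
- thumb_nut: Silver thumb nut ring with two lugs, 74 mm over the lugs, 14 mm high, lying on the bench. Bystander.
- coupler: Loose grey double coupler standing on the bench between rack and vise, about 85 by 85 by 120 mm, 1 kg. Bystander. Farther left, out of the way, is a fixed blue bench vise with a bent coupler in its jaws, up to 260 mm high, well beyond the block.
Not all that is in view belongs to the job. Of the things like the tag_green, leave any that is pink or purple; of the rest the larger one is meant.

How it is judged:
By the outcome, as a careful person would: the job done as asked, in the order asked, and still so for the second after the job is handed in, while the arm keeps its last pose, push and grip.
It also fails if it takes over 64 s, if anything falls off the work surface, if the arm or the gripper's body presses on something with over 40 N, if the wrist force passes 120 N, or if a joint passes its speed limit or range.

## Working session

There is one attempt and no reset: what is moved stays moved. The work goes in short steps, Python scripts to look and compute and a tool call to move; the robot and the scene stay as the last step left them, time stands still between calls to the robot, and variables do not carry over. Pictures are saved under pics/ and viewed, and the job is handed in when it is done.

Besides the shell and the picture viewer there is one more tool, called after ">>>" by a JSON object that holds its "fn" and its "kwargs", one argument or row to a line. arm_command: Moves the arm, as the interface text tells. Its arguments: {"type":"object","properties":{"commands":{"type":"array"},"claw":{"type":"number"},"force":{"type":"number"}},"required":["commands"]}

```bash
mkdir -p pics; python3 - <<'E'
from station import *
import cv2,numpy as np
o=get_obs()
for k,v in o.items(): print(k,np.round(v,3).tolist())
for n in("scene","top"):
    p,d=grab_frame(n); cv2.imwrite(f"pics/{n}0.png",cv2.cvtColor(p,cv2.COLOR_RGB2BGR)); np.save(f"{n}0.npy",d)
    c=get_calibration(n); print({k:np.round(v,3).tolist() for k,v in c.items()})
E
```

```text
time_s 0.0
joint_pos [-1.478, 0.313, 1.498, -0.0, 1.331, -0.223]
joint_vel [-0.002, -0.001, 0.0, 0.001, 0.001, 0.0]
joint_efforts [0.001, -40.221, -25.227, 0.069, 0.035, -0.0]
position [163.011, -498.785, 238.168]
tcp_rot [[0.951, 0.311, -0.0], [0.311, -0.951, 0.001], [0.0, -0.001, -1.0]]
contact_force [0.533, -0.339, -0.424]
wrist_torque [-0.034, -0.016, -0.004]
width 88.039
{'intrinsics': [[372.154, 0.0, 261.226], [0.0, 372.154, 195.788], [0.0, 0.0, 1.0]], 'world_from_camera': [[-0.158, -0.812, 0.562, 1156.17], [0.987, -0.126, 0.096, 245.258], [-0.008, 0.57, 0.822, 1045.425], [0.0, 0.0, 0.0, 1.0]]}
{'intrinsics': [[410.538, 0.0, 256.592], [0.0, 410.538, 190.727], [0.0, 0.0, 1.0]], 'world_from_camera': [[-0.028, 0.984, -0.175, 326.617], [-0.999, -0.024, 0.025, 137.31], [0.02, 0.176, 0.984, 1353.362], [0.0, 0.0, 0.0, 1.0]]}
```

View pics/scene0.png

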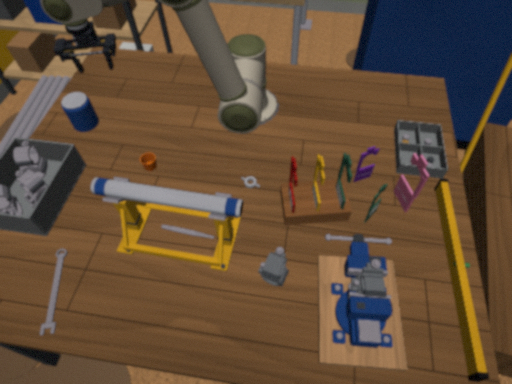

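View pics/top0.png

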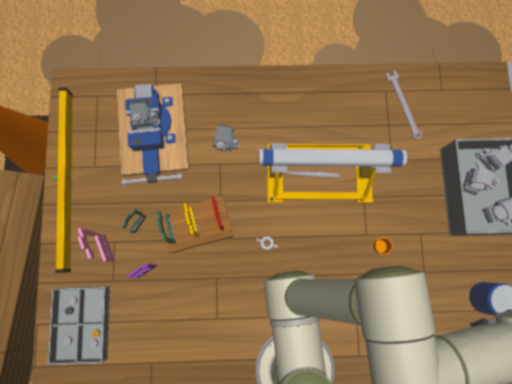

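```bash
python3 - <<'E'
import cv2
a=cv2.imread('pics/scene0.png')[135:235,260:440]; cv2.imwrite('pics/c1.png',cv2.resize(a,None,fx=4.4,fy=4.4,interpolation=cv2.INTER_CUBIC))
a=cv2.imread('pics/top0.png')[180:290,70:280]; cv2.imwrite('pics/c2.png',cv2.resize(a,None,fx=3.8,fy=3.8,interpolation=cv2.INTER_CUBIC))
E
```

```text
(no output)
```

View pics/c1.png

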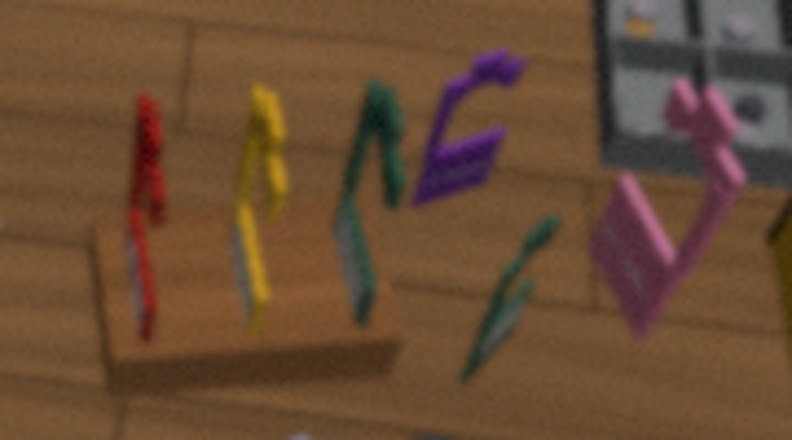

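View pics/c2.png

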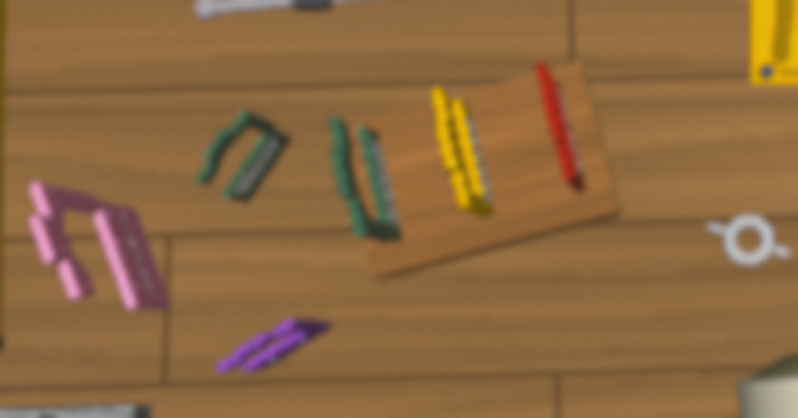

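```bash
cat > h.py <<'E'
import numpy as np,cv2
from station import *
def cloud(n,d):
    c=get_calibration(n);K=np.array(c["intrinsics"]);T=np.array(c["world_from_camera"])
    v,u=np.mgrid[0:384,0:512]
    P=np.stack([(u-K[0,2])/K[0,0]*d,-(v-K[1,2])/K[1,1]*d,-d],-1)
    return P@T[:3,:3].T+T[:3,3]
def proj(n,X):
    c=get_calibration(n);K=np.array(c["intrinsics"]);T=np.array(c["world_from_camera"])
    q=(np.atleast_2d(X)-T[:3,3])@T[:3,:3]
    return np.stack([K[0,2]+K[0,0]*q[:,0]/-q[:,2],K[1,2]-K[1,1]*q[:,1]/-q[:,2]],-1)
E
python3 - <<'E'
from h import *
np.set_printoptions(precision=1,suppress=True)
for n in("scene","top"):
    p=cv2.imread(f'pics/{n}0.png');d=np.load(f'{n}0.npy');W=cloud(n,d)
    hsv=cv2.cvtColor(p,cv2.COLOR_BGR2HSV);H,S,V=[hsv[...,i].astype(int) for i in range(3)]
    print(n)
    for nm,lo,hi in(("green",70,95),("yellow",22,32),("redA",0,4),("redB",174,180)):
        m=(H>=lo)&(H<=hi)&(S>90)&(V>40)&(d>0)
        Z=W[m]; box=(Z[:,1]>250)&(Z[:,1]<650)&(Z[:,0]>250)&(Z[:,0]<650)&(Z[:,2]>60)
        Z=Z[box]
        if len(Z)<5: continue
        k=cv2.connectedComponents(m.astype(np.uint8))[1][m][box]
        for j in set(k):
            q=Z[k==j]
            if len(q)<15: continue
            t=q[q[:,2]>q[:,2].max()-40]
            x,y=t[:,0],t[:,1]
            vx,vy,x0,y0=cv2.fitLine(t[:,:2].astype(np.float32),cv2.DIST_L2,0,.01,.01).ravel()
            print(nm,len(q),'z',q[:,2].min(),q[:,2].max(),'top mean',t.mean(0),'yaw',np.degrees(np.arctan2(vy,vx)),'xr',x.min(),x.max(),'yr',y.min(),y.max())
    # tube
    m=(W[...,2]>215)&(W[...,2]<245)&(W[...,1]>-320)&(W[...,1]<240)&(W[...,0]>330)&(W[...,0]<650)&(d>0)
    q=W[m]
    vx,vy,x0,y0=cv2.fitLine(q[:,:2].astype(np.float32),cv2.DIST_HUBER,0,.01,.01).ravel()
    print('tube',len(q),q.min(0),q.max(0),q.mean(0),'dir',vx,vy,x0,y0,np.degrees(np.arctan2(vy,vx)))
    m=(W[...,2]>45)&(W[...,2]<62)&(W[...,1]>280)&(W[...,1]<560)&(W[...,0]>280)&(W[...,0]<600)&(d>0)
    q=W[m]; print('block',len(q),cv2.minAreaRect(q[:,:2].astype(np.float32)),q[:,2].mean())
E
```

```text
scene
green 27 z 204.66630436939033 237.53090792346597 top mean [429.8 372.  224.4] yaw 11.186875 xr 404.82017812135905 456.93915308556086 yr 366.4740162013936 377.1027507148219
green 20 z 197.53375256137497 219.91589336888376 top mean [468.4 381.1 209. ] yaw 14.093578 xr 446.9785597130207 481.591448192356 yr 375.86917475489906 385.02853030691904
yellow 17 z 158.04847699442973 235.78755536097015 top mean [463.6 299.7 219.1] yaw 16.356985 xr 450.1774378913549 472.93208272842617 yr 296.3039990193707 303.0431504467686
redB 15 z 128.5889870376136 195.09803988011447 top mean [437.7 606.5 178.8] yaw -48.60081 xr 435.85518586954674 439.57672810622876 yr 604.2783333195783 608.265342119389
tube 2131 [ 459.4 -319.6  215. ] [650.  238.1 239.3] [626.3 -96.9 225.6] dir 0.016152112 0.9998695 630.985 -107.21992 89.07451
block 1147 ((413.7979431152344, 385.8354797363281), (188.75291442871094, 243.8821258544922), 9.98760986328125) 55.42090477526603
top
yellow 220 z 73.02136479336991 240.55185490920735 top mean [454.  299.4 221.4] yaw 13.352797 xr 412.29919393466054 499.0809175600113 yr 287.16302197861694 312.64618327920834
tube 2275 [ 432.3 -320.   215. ] [649.4 236.6 240. ] [616.9 -97.7 226.2] dir 0.0128337955 0.9999176 619.7683 -107.13294 89.264656
block 1199 ((411.9888000488281, 384.59857177734375), (188.48373413085938, 242.984619140625), 10.720348358154297) 56.09289580223129
```

```bash
cat > fit.py <<'E'
from h import *
from scipy.optimize import least_squares
np.set_printoptions(precision=2,suppress=True)
C={}
for n in("scene","top"):
    p=cv2.imread(f'pics/{n}0.png');d=np.load(f'{n}0.npy');W=cloud(n,d);C[n]=(p,d,W)
    m=(W[...,2]>200)&(W[...,2]<245)&(W[...,1]>-330)&(W[...,1]<220)&(W[...,0]>570)&(W[...,0]<690)&(d>0)
    q=W[m]; print('y ext',n,np.percentile(q[:,1],[0,1,99,100]))
    f=lambda s:np.hypot(q[:,0]-s[0]-s[1]*(q[:,1]+100),q[:,2]-s[2]-s[3]*(q[:,1]+100))-24.15
    r=least_squares(f,[625,0,205,0],loss='soft_l1');print('tube x@y=-100',r.x,'rms',np.std(r.fun))
    # column extents for blue band
    g=(W[...,2]>45)&(W[...,2]<64)&(W[...,1]>270)&(W[...,1]<560)&(W[...,0]>280)&(W[...,0]<560)&(d>0)
    hsv=cv2.cvtColor(p,cv2.COLOR_BGR2HSV)
    g&=(hsv[...,0]<20)&(hsv[...,1]<190)
    k,l,st,ce=cv2.connectedComponentsWithStats(g.astype(np.uint8))
    b=1+np.argmax(st[1:,4]); q=W[l==b]; print('block',len(q),cv2.minAreaRect(q[:,:2].astype(np.float32)),q[:,2].mean())
    # tags: everything above 75 in block region, by clusters in slot-normal coord
    m=(W[...,2]>70)&(W[...,2]<250)&(W[...,1]>270)&(W[...,1]<430)&(W[...,0]>360)&(W[...,0]<540)&(d>0)
    q=W[m];c=p[m]
    for a in range(8,22,2):
        t=np.radians(a);v=-np.sin(t)*q[:,0]+np.cos(t)*q[:,1]
        h=np.histogram(v,bins=np.arange(v.min(),v.max()+4,4))[0];print(a,(h.astype(float)**2).sum(),end='; ')
    print()
E
python3 fit.py
```

```text
y ext scene [-320.59 -314.69   99.13  101.12]
tube x@y=-100 [623.72   0.03 205.43   0.  ] rms 4.001379105914268
block 1189 ((449.5232849121094, 330.0167236328125), (134.15771484375, 153.36688232421875), 13.521793365478516) 55.58635880515394
8 68818.0; 10 85124.0; 12 103484.0; 14 115520.0; 16 102444.0; 18 87340.0; 20 73090.0; 
y ext top [-322.41 -315.3    96.19   99.46]
tube x@y=-100 [624.61   0.03 206.08  -0.  ] rms 4.116579847630649
block 1275 ((449.51434326171875, 329.25018310546875), (131.6578369140625, 150.70387268066406), 12.914776802062988) 56.276338493067215
8 43933.0; 10 53497.0; 12 60879.0; 14 71983.0; 16 59091.0; 18 52055.0; 20 45285.0;
```

```bash
cat >> fit.py <<'E'
print('----')
A=np.vstack([C[n][2][(C[n][1]>0)] for n in C]);A=A[(A[:,0]>550)&(A[:,0]<700)&(abs(A[:,2]-222)<20)]
q=A[(A[:,1]>-230)&(A[:,1]<10)]
f=lambda s:np.hypot(q[:,0]-s[0]-s[1]*(q[:,1]+100),q[:,2]-s[2]-s[3]*(q[:,1]+100))-24.15
r=least_squares(f,[625,0,205,0],loss='soft_l1');print('tube mid',np.round(r.x,4),np.std(r.fun))
from scipy.spatial import ConvexHull
for n in C:
    p,d,W=C[n]
    m=(W[...,2]>75)&(W[...,2]<250)&(W[...,1]>270)&(W[...,1]<430)&(W[...,0]>360)&(W[...,0]<540)&(d>0)
    q=W[m]; c=p[m]; t=np.radians(13.8)
    u=np.cos(t)*q[:,0]+np.sin(t)*q[:,1];v=-np.sin(t)*q[:,0]+np.cos(t)*q[:,1]
    print(n,np.histogram(v,bins=np.arange(140,320,6)))
    for v0 in np.unique(np.round(v/39)):pass
    k=v.copy()
    np.save(n+'_uv.npy',np.c_[u,v,q[:,2],c])
E
python3 fit.py | sed -n '/----/,$p'
```

```text
----
tube mid [624.     0.03 205.6   -0.  ] 1.6902066320414844
scene (array([  0,   0,   0,   0,   0,   0, 195, 128,   3,   0,   0,   0,   0,
         0,   0,   0,   0,   0,   0, 231, 138,   1,   0,   0,   0,   0,
         0,   0,   0]), array([140, 146, 152, 158, 164, 170, 176, 182, 188, 194, 200, 206, 212,
       218, 224, 230, 236, 242, 248, 254, 260, 266, 272, 278, 284, 290,
       296, 302, 308, 314]))
top (array([  0,   0,   0,   0,   0,   0, 139, 110,   0,   0,   0,   0,   0,
         0,   0,   0,   0,   0,   0, 193, 112,   0,   0,   0,   0,   0,
         0,   0,   0]), array([140, 146, 152, 158, 164, 170, 176, 182, 188, 194, 200, 206, 212,
       218, 224, 230, 236, 242, 248, 254, 260, 266, 272, 278, 284, 290,
       296, 302, 308, 314]))
```

```bash
python3 - <<'E'
import numpy as np
from h import *
from scipy.optimize import minimize_scalar
Q=[]
for n in("scene","top"):
    a=np.load(n+'_uv.npy');a=a[a[:,1]>225]
    t=np.radians(13.8);x=np.cos(t)*a[:,0]-np.sin(t)*a[:,1];y=np.sin(t)*a[:,0]+np.cos(t)*a[:,1]
    best=min((np.std(-np.sin(s)*x+np.cos(s)*y),s) for s in np.radians(np.arange(11,17,.1)))
    print(n,'yaw',np.degrees(best[1]),'std',best[0],'v med',np.median(a[:,1]))
    for lo,hi in((75,98),(110,165),(170,190),(195,212),(214,240)):
        z=a[(a[:,2]>lo)&(a[:,2]<hi)]
        if len(z):print(lo,hi,len(z),'u',np.round(np.percentile(z[:,0],[0,5,50,95,100]),1),'v',np.round(np.median(z[:,1]),1))
    print('zmax',a[:,2].max(),'block centre uv',[np.cos(t)*449.5+np.sin(t)*329.6,-np.sin(t)*449.5+np.cos(t)*329.6])
    
# overlay hypothesis
yaw=np.radians(13.8);t=yaw
def over(u0,v0,name):
    R=np.array([[np.cos(t),-np.sin(t),0],[np.sin(t),np.cos(t),0],[0,0,1]])
    O=R@np.array([u0,v0,10.]);print('origin',O)
    pts=np.array([(-40,0),(52,0),(52,90),(-29,90),(-29,183),(29,183),(29,168),(43,168),(43,195),(18,203),(18,226),(-18,226),(-18,203),(-45,195),(-45,90),(-40,90)],float)
    X=np.c_[pts[:,0],0*pts[:,0],pts[:,1]]@R.T+O
    for n,(x0,y0,w,h) in(("scene",(310,135,90,95)),("top",(110,180,120,90))):
        im=cv2.imread(f'pics/{n}0.png')[y0:y0+h,x0:x0+w];im=cv2.resize(im,None,fx=6,fy=6,interpolation=cv2.INTER_CUBIC)
        q=((proj(n,X)-[x0,y0]+.5)*6).astype(int);cv2.polylines(im,[q],True,(255,255,255),1)
        cv2.imwrite(f'pics/{name}_{n}.png',im)
over(np.cos(t)*449.5+np.sin(t)*329.6,259.5,'ov')
E
```

```text
scene yaw 14.299999999999988 std 2.379153033573367 v med 258.92497635935285
75 98 66 u [477.3 482.8 532.3 566.8 568.7] v 258.3
110 165 47 u [471.2 473.3 483.8 487.  488.2] v 259.4
170 190 22 u [472.3 472.4 487.3 558.3 559.2] v 259.0
195 212 59 u [471.2 479.3 523.7 560.4 561. ] v 258.4
214 240 77 u [475.1 486.  519.5 542.4 559.2] v 259.5
zmax 239.9632932345737 block centre uv [np.float64(515.1454864372816), np.float64(212.86506947664395)]
top yaw 14.099999999999989 std 2.539077625062699 v med 258.4964128838956
75 98 41 u [475.2 480.4 517.6 560.  565.9] v 257.4
110 165 18 u [470.3 470.5 476.1 485.1 485.2] v 257.8
170 190 15 u [470.1 470.1 484.3 551.4 553.7] v 257.5
195 212 39 u [470.8 473.2 510.6 554.4 557.4] v 257.8
214 240 83 u [471.9 477.5 512.4 553.5 559.9] v 259.8
zmax 241.48618942822486 block centre uv [np.float64(515.1454864372816), np.float64(212.86506947664395)]
origin [438.37600878 374.88877967  10.        ]
```

View pics/ov_scene.png

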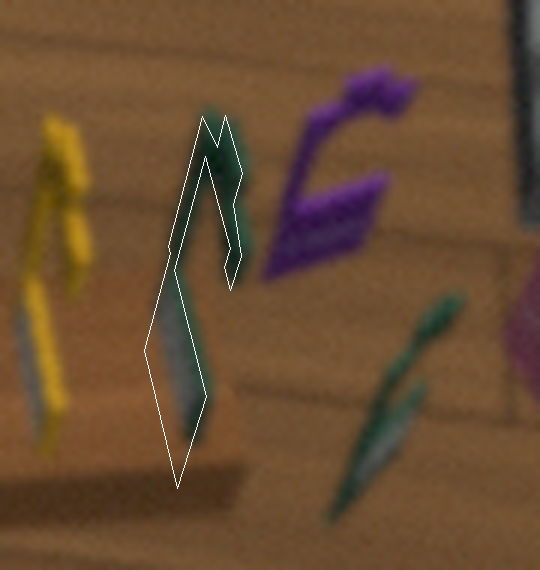

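View pics/ov_top.png

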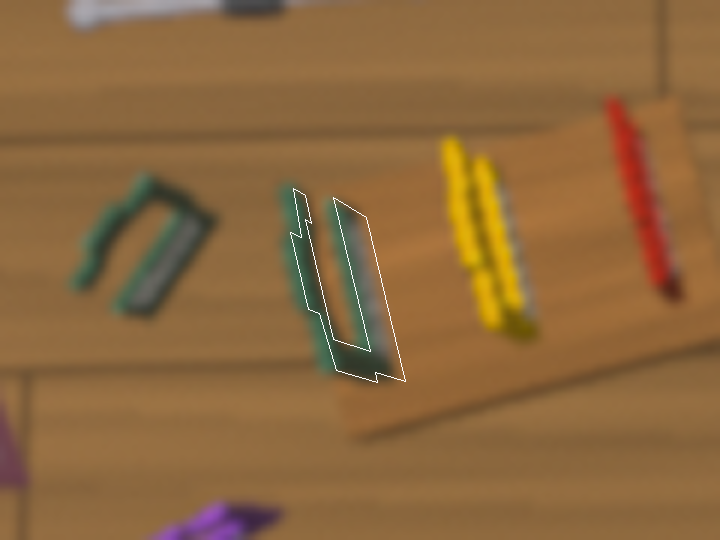

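```bash
python3 - <<'E'
from h import *
np.set_printoptions(precision=0,suppress=True,linewidth=200)
for n,r,c0 in(("top",218,152),("top",230,155),("scene",160,335),("scene",172,333)):
    p=cv2.imread(f'pics/{n}0.png');d=np.load(f'{n}0.npy');W=cloud(n,d)
    print(n,r)
    for c in range(c0,c0+22): print(c,p[r,c],W[r,c],round(-np.sin(np.radians(14))*W[r,c,0]+np.cos(np.radians(14))*W[r,c,1],1))
E
```

```text
top 218
152 [ 63 104 141] [484. 448.   7.] 318.0
153 [ 62 104 141] [484. 447.  -1.] 316.4
154 [ 62 105 142] [484. 443.   0.] 312.9
155 [ 62 104 140] [484. 439.   3.] 309.3
156 [ 65 103 132] [484. 437.  -1.] 306.9
157 [ 70 102 109] [484. 433.   0.] 303.5
158 [ 76 103  82] [459. 384. 213.] 261.7
159 [76 99 66] [459. 381. 214.] 258.7
160 [65 86 58] [459. 379. 213.] 256.3
161 [53 72 64] [460. 378. 204.] 255.2
162 [49 79 99] [462. 378. 187.] 255.5
163 [ 56  96 133] [476. 401.  62.] 274.0
164 [ 66 105 131] [476. 398.  60.] 271.3
165 [ 78 109 100] [472. 387. 101.] 261.5
166 [ 81 105  74] [471. 384. 102.] 258.3
167 [ 83 100  80] [471. 380. 106.] 254.9
168 [ 90 101  96] [474. 382.  80.] 256.0
169 [ 89 103 115] [476. 382.  64.] 255.6
170 [ 76 106 138] [476. 380.  56.] 253.8
171 [ 63 107 152] [477. 378.  53.] 251.2
172 [ 59 108 156] [476. 374.  59.] 247.3
173 [ 57 106 155] [476. 370.  59.] 244.2
top 230
155 [ 61 102 138] [444. 439.   3.] 318.3
156 [ 61 102 138] [444. 435.   3.] 315.0
157 [ 61 101 136] [445. 433.  -1.] 312.7
158 [ 66 101 122] [444. 429.   4.] 308.7
159 [ 74 103  96] [424. 376. 2
[... 1738 characters left out ...]
.   2.] 286.3
337 [42 70 97] [301. 374.   3.] 289.8
338 [41 61 81] [296. 378.  -3.] 295.0
339 [35 46 51] [402. 364. 128.] 256.2
340 [34 46 33] [406. 367. 132.] 257.8
341 [42 53 45] [409. 369. 137.] 259.4
342 [43 63 68] [408. 372. 136.] 262.8
343 [39 65 87] [296. 395.   1.] 311.4
344 [ 48  74 101] [297. 398.   3.] 314.6
345 [42 68 95] [294. 402.  -0.] 319.1
346 [37 58 76] [293. 406.  -1.] 322.8
347 [33 49 48] [458. 378. 200.] 255.8
348 [40 55 29] [463. 380. 206.] 256.4
349 [56 72 41] [466. 382. 211.] 257.5
350 [60 80 58] [467. 384. 212.] 259.8
351 [51 76 72] [468. 387. 214.] 262.2
352 [41 69 86] [290. 427.  -1.] 344.1
353 [42 71 97] [288. 431.  -2.] 348.1
354 [41 67 94] [293. 433.   5.] 349.0
```

```bash
cat >> h.py <<'E'
from scipy.spatial.transform import Rotation as Ro
def yawR(deg):
    a=np.radians(deg);return np.array([[np.cos(a),np.sin(a),0],[np.sin(a),-np.cos(a),0],[0,0,-1.]])
def plan(pos,yaw,n,cur=None):
    """from the present pose: total shift (tool axes, m), turn; per-row with n rows (turn applied first rows equal)"""
    o=get_obs();R=np.array(o["tcp_rot"]);p=np.array(o["position"])
    d=R.T@(np.array(pos)-p)/1000;w=Ro.from_matrix(R.T@yawR(yaw)).as_rotvec()
    print('t',round(o["time_s"],2),'pos',np.round(p,1),'yaw',round(np.degrees(np.arctan2(R[1,0],R[0,0])),2),'tilt',np.round(R[:,2],4),'F',np.round(o["contact_force"],1),'w',round(o["width"],1),'j',np.round(o["joint_pos"],2))
    print('total',np.round(d,4),np.round(w,4),' per row',np.round(d/n,4),np.round(w/n,4))
E
python3 -c "
from h import *
plan([350,-150,330],18.1,10);plan([439.4,374.5,330],14,10)"
```

```text
t 0.1 pos [ 163.  -498.8  238.2] yaw 18.1 tilt [-1.0e-04  1.1e-03 -1.0e+00] F [ 0.3  0.1 -0.3] w 88.2 j [-1.48  0.31  1.5  -0.    1.33 -0.22]
total [ 0.2861 -0.2736 -0.0914] [-0.0011 -0.0002 -0.0001]  per row [ 0.0286 -0.0274 -0.0091] [-0.0001 -0.     -0.    ]
t 0.1 pos [ 163.  -498.8  238.2] yaw 18.1 tilt [-1.0e-04  1.1e-03 -1.0e+00] F [ 0.3  0.1 -0.3] w 88.2 j [-1.48  0.31  1.5  -0.    1.33 -0.22]
total [ 0.534  -0.7444 -0.0909] [-0.0011 -0.0002  0.0715]  per row [ 0.0534 -0.0744 -0.0091] [-0.0001 -0.      0.0071]
```

>>> {"fn": "arm_command", "kwargs": {
  "commands": [0.028,-0.027,-0.018,0,0,0,0.028,-0.027,-0.018,0,0,0,0.028,-0.027,-0.018,0,0,0,0.028,-0.027,-0.018,0,0,0,0.028,-0.027,-0.018,0,0,0],
  "claw": 0.045
}}

```text
time_s: 0.72
position: [254.6, -325.9, 329.1]
tcp_rot: [[0.951, 0.31, -0.0], [0.31, -0.951, 0.0], [0.0, -0.0, -1.0]]
contact_force: [0.1, -0.2, 0.9]
width: 45.1
```

>>> {"fn": "arm_command", "kwargs": {
  "commands": [0.028,-0.027,0,0,0,0.014,0.028,-0.027,0,0,0,0.014,0.028,-0.027,0,0,0,0.014,0.028,-0.027,0,0,0,0.014,0.028,-0.027,0,0,0,0.014]
}}

```text
time_s: 1.35
position: [350.5, -156.8, 328.6]
tcp_rot: [[0.97, 0.243, -0.0], [0.243, -0.97, 0.0], [-0.0, -0.0, -1.0]]
contact_force: [-0.1, 0.1, -0.5]
width: 45.3
```

```bash
python3 -c "
from h import *
plan([439.4,374.5,330],14,10)"
```

```text
t 1.35 pos [ 350.5 -156.8  328.6] yaw 14.05 tilt [-2.e-04  2.e-04 -1.e+00] F [-0.1  0.1 -0.5] w 45.3 j [-0.73 -0.06  1.7   0.    1.51  0.6 ]
total [ 0.2152 -0.4939 -0.0013] [-0.0002  0.0001  0.0008]  per row [ 0.0215 -0.0494 -0.0001] [-0.      0.      0.0001]
```

>>> {"fn": "arm_command", "kwargs": {
  "commands": [0.0215,-0.0494,0,0,0,0,0.0215,-0.0494,0,0,0,0,0.0215,-0.0494,0,0,0,0,0.0215,-0.0494,0,0,0,0,0.0215,-0.0494,0,0,0,0]
}}

```text
time_s: 1.98
position: [394.1, 109.5, 328.7]
tcp_rot: [[0.97, 0.243, -0.0], [0.243, -0.97, -0.0], [-0.0, 0.0, -1.0]]
contact_force: [0.1, -0.9, 0.2]
width: 44.8
```

>>> {"fn": "arm_command", "kwargs": {
  "commands": [0.0215,-0.0494,0,0,0,0,0.0215,-0.0494,0,0,0,0,0.0215,-0.0494,0,0,0,0,0.0215,-0.0494,0,0,0,0,0.0215,-0.0494,0,0,0,0]
}}

```text
time_s: 2.6
position: [438.3, 375.2, 328.4]
tcp_rot: [[0.97, 0.244, -0.0], [0.244, -0.97, -0.0], [-0.0, 0.0, -1.0]]
contact_force: [0.6, -0.9, 1.2]
width: 45.0
```

>>> {"fn": "arm_command", "kwargs": {
  "commands": [0,0,0,0,0,0]
}}

```text
time_s: 2.72
position: [438.0, 375.8, 326.9]
tcp_rot: [[0.969, 0.247, -0.002], [0.247, -0.969, -0.001], [-0.003, 0.0, -1.0]]
contact_force: [0.3, -0.8, -0.2]
width: 44.8
```

```bash
python3 - <<'E'
from h import *
plan([439.4,374.5,200],14,3)
for n,(x0,y0,w,h) in(("scene",(270,100,130,110)),("top",(110,150,140,110))):
    p,d=grab_frame(n);im=cv2.cvtColor(p,cv2.COLOR_RGB2BGR)[y0:y0+h,x0:x0+w];cv2.imwrite(f'pics/a_{n}.png',cv2.resize(im,None,fx=5,fy=5,interpolation=cv2.INTER_CUBIC))
E
```

```text
t 2.73 pos [438.  375.8 326.9] yaw 14.28 tilt [-0.0024 -0.001  -1.    ] F [ 0.3 -0.8 -0.2] w 44.8 j [0.51 0.39 1.16 0.   1.59 1.83]
total [0.0013 0.0015 0.1269] [0.0004 0.0026 0.0048]  per row [0.0004 0.0005 0.0423] [0.0001 0.0009 0.0016]
```

View pics/a_scene.png

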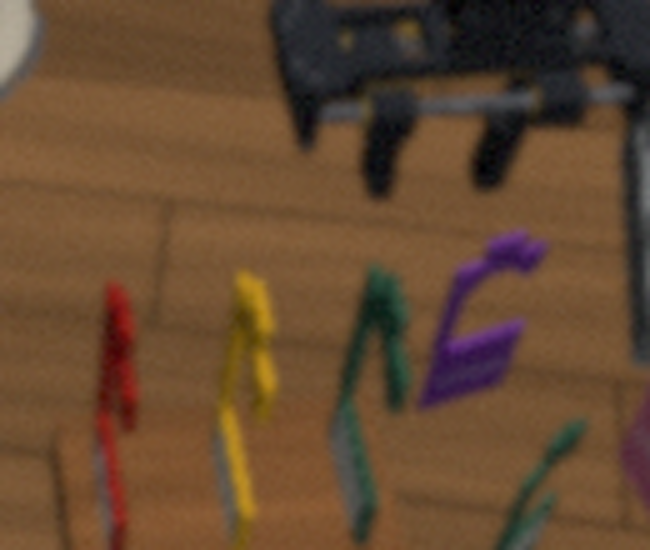

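View pics/a_top.png

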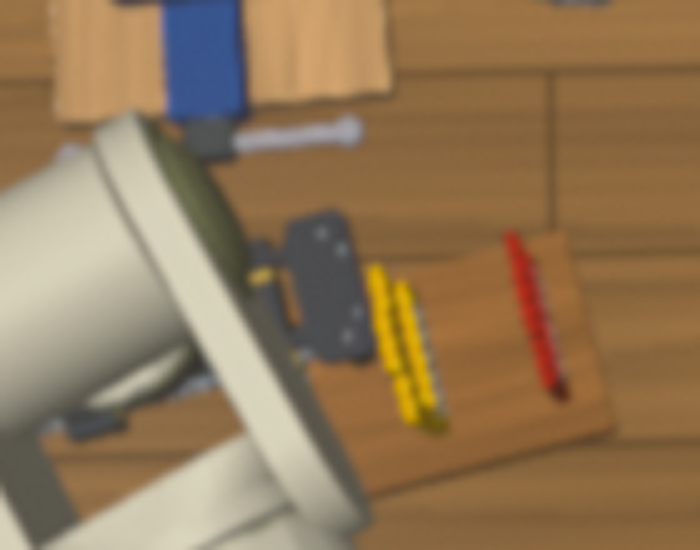

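>>> {"fn": "arm_command", "kwargs": {
  "commands": [0.0003,0.0003,0.034,0,0.0007,0.0012,0.0003,0.0003,0.034,0,0.0007,0.0012,0.0003,0.0003,0.034,0,0.0007,0.0012,0.0003,0.0003,0.024,0,0.0007,0.0012,0,0,0,0,0,0]
}}

```text
time_s: 3.45
position: [439.6, 371.1, 202.0]
tcp_rot: [[0.971, 0.237, 0.0], [0.237, -0.971, -0.001], [0.0, 0.001, -1.0]]
contact_force: [-0.2, 0.4, 0.7]
width: 45.0
```

```bash
python3 - <<'E'
from h import *
plan([439.4,374.5,200],14,1)
for n,(x0,y0,w,h) in(("scene",(300,110,90,80)),):
    p,d=grab_frame(n);im=cv2.cvtColor(p,cv2.COLOR_RGB2BGR)[y0:y0+h,x0:x0+w];cv2.imwrite(f'pics/b_{n}.png',cv2.resize(im,None,fx=7,fy=7,interpolation=cv2.INTER_CUBIC))
E
```

```text
t 3.45 pos [439.6 371.1 202. ] yaw 13.72 tilt [ 4.e-04 -8.e-04 -1.e+00] F [-0.2  0.4  0.7] w 45.0 j [ 0.5   0.45  1.4  -0.    1.29  1.83]
total [ 0.0006 -0.0034  0.002 ] [ 0.0008 -0.0002 -0.0048]  per row [ 0.0006 -0.0034  0.002 ] [ 0.0008 -0.0002 -0.0048]
```

View pics/b_scene.png

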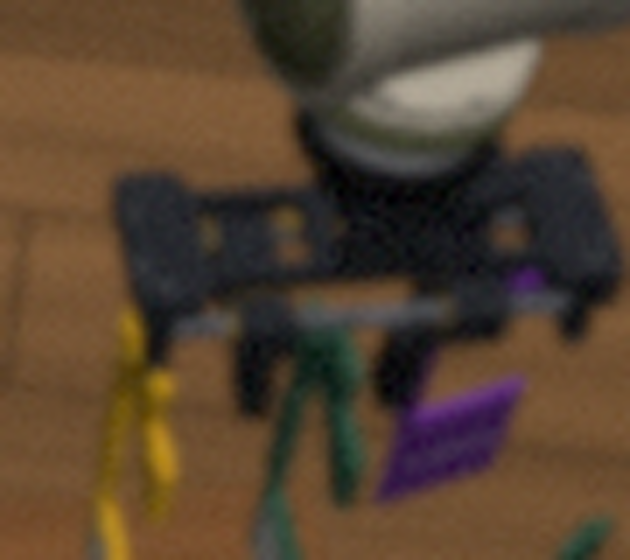

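>>> {"fn": "arm_command", "kwargs": {
  "commands": [0,-0.0034,0.002,0,0,-0.0048,0,0,0,0,0,0,0,0,0,0,0,0]
}}

```text
time_s: 3.88
position: [439.3, 375.9, 201.2]
tcp_rot: [[0.97, 0.243, 0.003], [0.243, -0.97, 0.001], [0.004, -0.0, -1.0]]
contact_force: [-0.2, 0.1, -0.5]
width: 45.0
```

>>> {"fn": "arm_command", "kwargs": {
  "commands": [0,0,0,0,0,0,0,0,0,0,0,0,0,0,0,0,0,0,0,0,0,0,0,0,0,0,0,0,0,0],
  "claw": 0.0,
  "force": 25
}}

```text
time_s: 4.5
position: [439.2, 375.9, 200.7]
tcp_rot: [[0.97, 0.243, 0.003], [0.243, -0.97, 0.001], [0.003, -0.0, -1.0]]
contact_force: [-0.5, 0.5, -0.2]
width: 7.8
```

>>> {"fn": "arm_command", "kwargs": {
  "commands": [0,0,-0.012,0,0,0,0,0,-0.02,0,0,0,0,0,-0.025,0,0,0,0,0,-0.035,0,0,0,0,0,-0.04,0,0,0]
}}

```text
time_s: 5.12
position: [438.6, 375.6, 334.4]
tcp_rot: [[0.97, 0.243, 0.003], [0.243, -0.97, 0.001], [0.003, 0.0, -1.0]]
contact_force: [-0.0, -0.1, -0.4]
width: 7.9
```

>>> {"fn": "arm_command", "kwargs": {
  "commands": [0,0,-0.04,0,0,0,0,0,-0.04,0,0,0,0,0,-0.03,0,0,0,0,0,0,0,0,0]
}}

```text
time_s: 5.62
position: [438.6, 375.7, 444.9]
tcp_rot: [[0.97, 0.243, 0.007], [0.243, -0.97, 0.003], [0.007, -0.001, -1.0]]
contact_force: [-0.5, 0.2, -2.1]
width: 7.8
```

```bash
python3 - <<'E'
from h import *
plan([480,-38,440],-1.7,10)
for n,(x0,y0,w,h) in(("scene",(280,60,150,130)),):
    p,d=grab_frame(n);im=cv2.cvtColor(p,cv2.COLOR_RGB2BGR)[y0:y0+h,x0:x0+w];cv2.imwrite(f'pics/c_{n}.png',cv2.resize(im,None,fx=4,fy=4,interpolation=cv2.INTER_CUBIC))
E
```

```text
t 5.62 pos [438.6 375.7 444.9] yaw 14.08 tilt [ 0.0067  0.0028 -1.    ] F [-0.5  0.2 -2.1] w 7.8 j [ 0.51  0.41  0.84 -0.    1.89  1.83]
total [-0.0606  0.4113  0.004 ] [-0.0021 -0.007   0.2755]  per row [-0.0061  0.0411  0.0004] [-0.0002 -0.0007  0.0275]
```

View pics/c_scene.png

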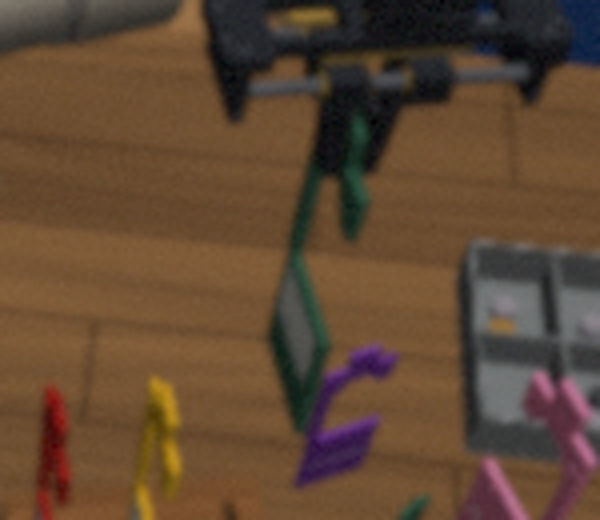

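>>> {"fn": "arm_command", "kwargs": {
  "commands": [0,0,0,0,-0.0035,0.138,0,0,0,0,-0.0035,0.138,0.006,0.0458,0,0,0,0,0.006,0.0458,0,0,0,0,0.006,0.0458,0,0,0,0]
}}

```text
time_s: 6.3
position: [452.0, 236.4, 441.0]
tcp_rot: [[1.0, -0.03, -0.007], [-0.03, -1.0, -0.001], [-0.007, 0.001, -1.0]]
contact_force: [0.6, -0.4, 0.1]
width: 7.5
```

>>> {"fn": "arm_command", "kwargs": {
  "commands": [0.006,0.0458,0,0,0,0,0.006,0.0458,0,0,0,0,0.006,0.0458,0,0,0,0,0.006,0.0458,0,0,0,0,0.006,0.0458,0,0,0,0]
}}

```text
time_s: 6.92
position: [475.0, 6.6, 441.0]
tcp_rot: [[1.0, -0.03, -0.007], [-0.03, -1.0, 0.001], [-0.007, -0.0, -1.0]]
contact_force: [1.4, -0.2, -0.7]
width: 7.6
```

>>> {"fn": "arm_command", "kwargs": {
  "commands": [0.006,0.0458,0,0,0,0,0,0,0.03,0,0,0,0,0,0.03,0,0,0,0,0,0.03,0,0,0,0,0,0,0,0,0]
}}

```text
time_s: 7.55
position: [478.6, -37.6, 350.0]
tcp_rot: [[0.999, -0.03, -0.01], [-0.03, -1.0, 0.002], [-0.01, -0.001, -1.0]]
contact_force: [-0.5, 0.4, 0.4]
width: 7.8
```

```bash
python3 - <<'E'
from h import *
plan([500,-38,267],-1.7,1)
E
```

```text
t 7.55 pos [478.6 -37.6 350. ] yaw -1.74 tilt [-0.0098  0.0018 -1.    ] F [-0.5  0.4  0.4] w 7.8 j [-0.32  0.16  1.4  -0.    1.59  1.28]
total [ 0.0223 -0.0002  0.0828] [-0.0015  0.0099 -0.0006]  per row [ 0.0223 -0.0002  0.0828] [-0.0015  0.0099 -0.0006]
```

>>> {"fn": "arm_command", "kwargs": {
  "commands": [0.005,0,0.025,0,0.005,0,0.005,0,0.025,0,0.004,0,0.005,0,0.02,0,0,0,0.005,0,0.012,0,0,0,0,0,0,0,0,0]
}}

```text
time_s: 8.18
position: [499.8, -38.6, 270.5]
tcp_rot: [[1.0, -0.03, 0.004], [-0.03, -1.0, -0.0], [0.004, -0.0, -1.0]]
contact_force: [0.4, -0.7, -0.1]
width: 7.9
```

```bash
python3 - <<'E'
from h import *
plan([625.8,-38,267],-1.7,1)
for n,(x0,y0,w,h) in(("scene",(90,60,180,150)),("top",(250,120,150,120))):
    p,d=grab_frame(n);im=cv2.cvtColor(p,cv2.COLOR_RGB2BGR);np.save(n+'1.npy',d);cv2.imwrite(f'pics/{n}1.png',im);im=im[y0:y0+h,x0:x0+w];cv2.imwrite(f'pics/d_{n}.png',cv2.resize(im,None,fx=4,fy=4,interpolation=cv2.INTER_CUBIC))
E
```

```text
t 8.18 pos [499.8 -38.6 270.5] yaw -1.72 tilt [ 4.1e-03 -1.0e-04 -1.0e+00] F [ 0.4 -0.7 -0.1] w 7.9 j [-0.31  0.24  1.52  0.    1.39  1.29]
total [ 0.1259 -0.0044  0.0041] [-0.     -0.0041 -0.0004]  per row [ 0.1259 -0.0044  0.0041] [-0.     -0.0041 -0.0004]
```

View pics/d_scene.png

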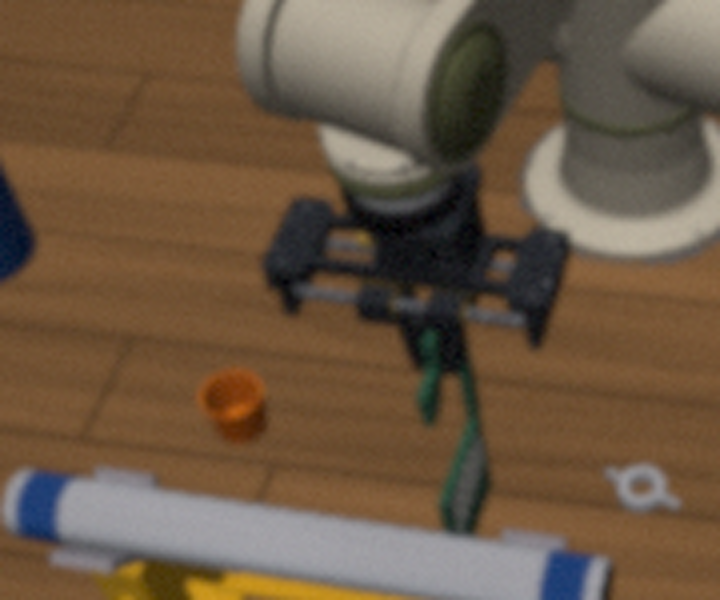

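View pics/d_top.png

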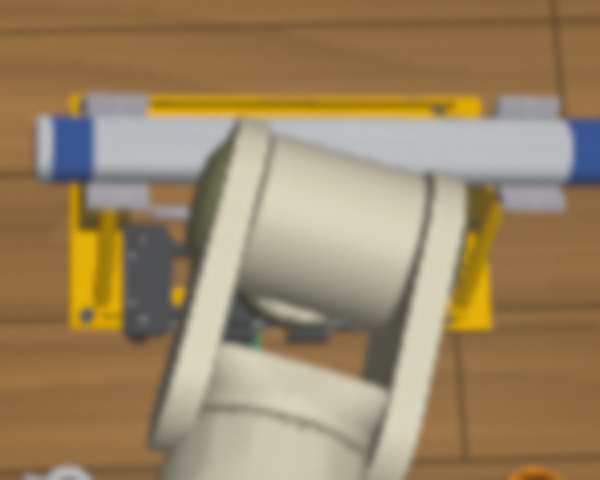

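```bash
cat > tag.py <<'E'
from h import *
import sys
def tagpts(k,n='scene'):
    p=cv2.imread(f'pics/{n}{k}.png').astype(int);d=np.load(f'{n}{k}.npy');W=cloud(n,d)
    m=(abs(W[...,1]+38)<25)&(W[...,0]>430)&(W[...,0]<700)&(W[...,2]>40)&(W[...,2]<290)&(d>0)
    g=(p[...,1]>p[...,2]+3)|(W[...,0]<575)
    return W[m&g]
if __name__=='__main__':
    q=tagpts(sys.argv[1])
    for lo in range(60,285,15):
        z=q[(q[:,2]>=lo)&(q[:,2]<lo+15)]
        if len(z):print(lo,len(z),'x',np.round(z[:,0].min(),1),np.round(z[:,0].max(),1),'gaps',np.round(np.sort(z[:,0])[[0,len(z)//4,len(z)//2,3*len(z)//4]],0),'y',np.round(np.median(z[:,1]),1))
E
python3 tag.py 1
```

```text
75 9 x 471.4 517.9 gaps [471. 482. 494. 506.] y -33.2
90 26 x 460.7 525.6 gaps [461. 473. 490. 510.] y -33.3
105 28 x 470.2 539.0 gaps [470. 482. 501. 516.] y -34.0
120 34 x 460.2 543.9 gaps [460. 476. 501. 525.] y -33.4
135 45 x 464.9 551.4 gaps [465. 491. 515. 538.] y -33.7
150 49 x 459.5 552.8 gaps [460. 490. 514. 539.] y -34.0
165 74 x 465.3 552.6 gaps [465. 485. 509. 531.] y -36.6
180 15 x 457.1 471.7 gaps [457. 462. 468. 469.] y -33.4
195 14 x 455.9 472.8 gaps [456. 460. 468. 468.] y -33.4
210 13 x 453.5 470.8 gaps [453. 466. 468. 470.] y -34.5
225 12 x 454.8 469.5 gaps [455. 460. 466. 469.] y -33.0
240 6 x 530.8 541.5 gaps [531. 539. 541. 541.] y -37.0
255 23 x 514.7 543.5 gaps [515. 524. 531. 539.] y -35.1
270 75 x 495.1 544.5 gaps [495. 510. 519. 535.] y -35.7
```

>>> {"fn": "arm_command", "kwargs": {
  "commands": [0.026,0,0,0,-0.002,0,0.027,0,0,0,-0.002,0,0.027,0,0,0,0,0,0.026,0,0,0,0,0,0.0195,0,0,0,0,0]
}}

```text
time_s: 8.9
position: [626.1, -42.5, 271.7]
tcp_rot: [[1.0, -0.03, 0.002], [-0.03, -1.0, -0.001], [0.002, 0.0, -1.0]]
contact_force: [-0.4, 0.2, -1.0]
width: 8.0
```

>>> {"fn": "arm_command", "kwargs": {
  "commands": [0,0,0,0,0,0]
}}

```text
time_s: 9.02
position: [625.7, -42.5, 271.0]
tcp_rot: [[1.0, -0.03, 0.001], [-0.03, -1.0, -0.0], [0.001, 0.0, -1.0]]
contact_force: [0.6, -0.2, -0.3]
width: 7.9
```

```bash
python3 - <<'E'
from h import *
plan([625.5,-42,237],-1.7,1)
for n,(x0,y0,w,h) in(("scene",(90,110,180,150)),):
    p,d=grab_frame(n);im=cv2.cvtColor(p,cv2.COLOR_RGB2BGR);np.save(n+'2.npy',d);cv2.imwrite(f'pics/{n}2.png',im);im=im[y0:y0+h,x0:x0+w];cv2.imwrite(f'pics/e_{n}.png',cv2.resize(im,None,fx=4,fy=4,interpolation=cv2.INTER_CUBIC))
E
python3 tag.py 2
```

```text
t 9.03 pos [625.7 -42.5 271. ] yaw -1.72 tilt [ 1.1e-03 -4.0e-04 -1.0e+00] F [ 0.6 -0.2 -0.3] w 7.9 j [-0.25  0.53  1.1  -0.    1.51  1.35]
total [-0.0002 -0.0005  0.034 ] [ 0.0003 -0.0011 -0.0003]  per row [-0.0002 -0.0005  0.034 ] [ 0.0003 -0.0011 -0.0003]
90 19 x 610.3 676.5 gaps [610. 633. 660. 674.] y -38.6
105 41 x 603.3 677.1 gaps [603. 623. 646. 669.] y -38.2
120 20 x 608.6 676.4 gaps [609. 660. 669. 676.] y -39.4
135 10 x 667.5 676.9 gaps [667. 670. 674. 675.] y -39.8
150 17 x 637.6 677.3 gaps [638. 650. 668. 675.] y -39.1
165 39 x 634.1 675.6 gaps [634. 644. 656. 668.] y -40.4
195 7 x 593.5 649.5 gaps [593. 594. 648. 649.] y -32.4
210 16 x 592.3 648.7 gaps [592. 595. 598. 645.] y -38.8
225 5 x 593.8 642.7 gaps [594. 595. 596. 596.] y -38.5
240 3 x 652.3 667.9 gaps [652. 652. 667. 668.] y -42.5
255 21 x 650.1 669.3 gaps [650. 657. 664. 667.] y -39.5
270 63 x 619.8 670.1 gaps [620. 642. 652. 663.] y -39.8
```

View pics/e_scene.png

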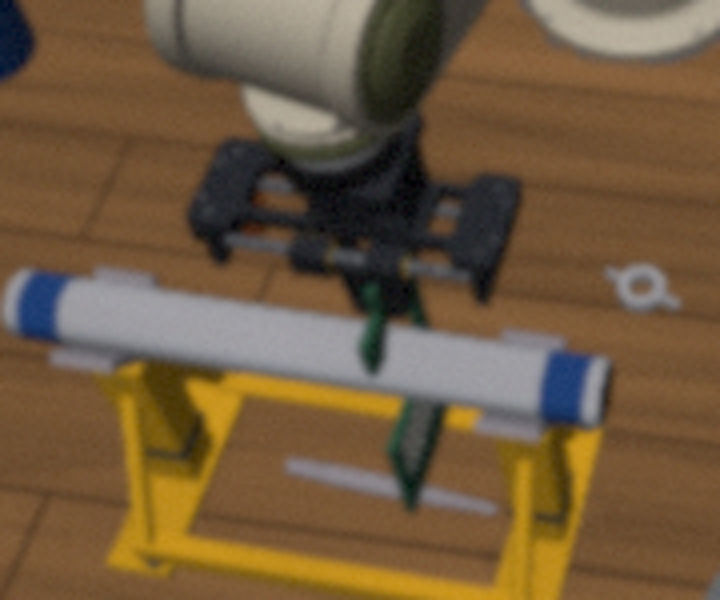

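>>> {"fn": "arm_command", "kwargs": {
  "commands": [0,0,0.01,0,0,0,0,0,0.01,0,0,0,0,0,0.008,0,0,0,0,0,0,0,0,0]
}}

```text
time_s: 9.57
position: [624.9, -42.4, 242.1]
tcp_rot: [[1.0, -0.03, -0.001], [-0.03, -1.0, 0.0], [-0.001, -0.0, -1.0]]
contact_force: [0.3, 0.1, -1.4]
width: 8.1
```

>>> {"fn": "arm_command", "kwargs": {
  "commands": [0.0005,0,0.003,0,0,0,0,0,0.0025,0,0,0,0,0,0,0,0,0]
}}

```text
time_s: 9.95
position: [625.7, -42.4, 237.2]
tcp_rot: [[1.0, -0.03, 0.001], [-0.03, -1.0, -0.0], [0.001, 0.0, -1.0]]
contact_force: [0.9, -0.0, -0.9]
width: 7.6
```

>>> {"fn": "arm_command", "kwargs": {
  "commands": [0,0,0.001,0,0,0,0,0,0,0,0,0]
}}

```text
time_s: 10.2
position: [625.8, -42.4, 236.8]
tcp_rot: [[1.0, -0.03, 0.001], [-0.03, -1.0, -0.0], [0.001, 0.0, -1.0]]
contact_force: [0.2, 0.6, 1.3]
width: 7.9
```

```bash
python3 - <<'E'
from h import *
plan([625.5,-42,237],-1.7,1)
for n,(x0,y0,w,h) in(("scene",(90,110,180,150)),):
    p,d=grab_frame(n);im=cv2.cvtColor(p,cv2.COLOR_RGB2BGR);np.save(n+'3.npy',d);cv2.imwrite(f'pics/{n}3.png',im);im=im[y0:y0+h,x0:x0+w];cv2.imwrite(f'pics/f_{n}.png',cv2.resize(im,None,fx=4,fy=4,interpolation=cv2.INTER_CUBIC))
E
python3 tag.py 3
```

```text
t 10.2 pos [625.8 -42.4 236.8] yaw -1.73 tilt [ 1.4e-03 -4.0e-04 -1.0e+00] F [0.2 0.6 1.3] w 7.9 j [-0.25  0.54  1.16 -0.    1.43  1.35]
total [-0.0003 -0.0004 -0.0002] [ 0.0004 -0.0015 -0.0006]  per row [-0.0003 -0.0004 -0.0002] [ 0.0004 -0.0015 -0.0006]
60 26 x 602.3 675.5 gaps [602. 625. 653. 667.] y -38.2
75 36 x 601.6 676.6 gaps [602. 622. 642. 665.] y -38.0
90 20 x 605.8 676.9 gaps [606. 640. 664. 672.] y -38.7
105 10 x 670.2 677.1 gaps [670. 675. 676. 677.] y -40.6
120 30 x 611.9 676.3 gaps [612. 633. 655. 669.] y -38.8
135 44 x 613.9 676.7 gaps [614. 631. 645. 663.] y -40.9
195 2 x 647.9 648.5 gaps [648. 648. 648. 648.] y -60.0
210 10 x 637.5 651.6 gaps [638. 640. 644. 647.] y -58.1
225 28 x 629.1 669.2 gaps [629. 640. 653. 661.] y -39.0
240 57 x 621.3 670.5 gaps [621. 642. 651. 663.] y -41.1
255 23 x 633.7 643.0 gaps [634. 635. 637. 642.] y -42.3
270 9 x 634.4 642.0 gaps [634. 637. 638. 641.] y -42.5
```

View pics/f_scene.png

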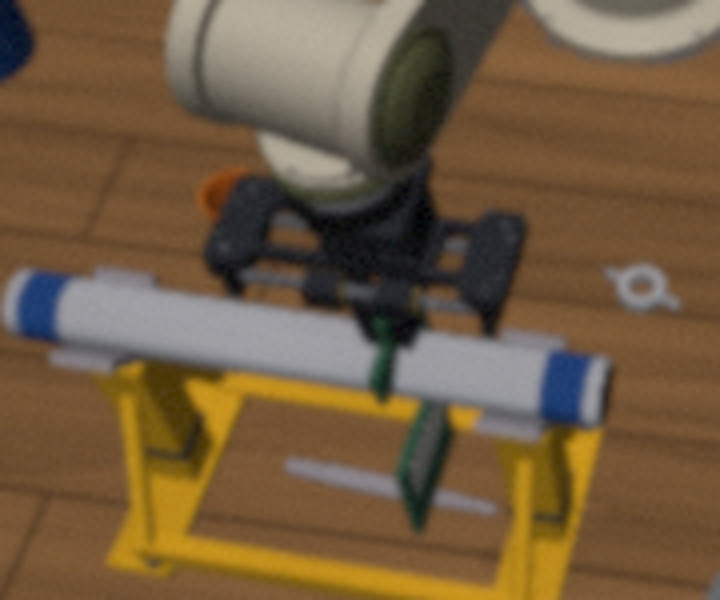

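>>> {"fn": "arm_command", "kwargs": {
  "commands": [0,0,0,0,0,0,0,0,0,0,0,0,0,0,0,0,0,0,0,0,0,0,0,0],
  "claw": 0.04
}}

```text
time_s: 10.75
position: [625.7, -42.4, 236.3]
tcp_rot: [[1.0, -0.03, 0.001], [-0.03, -1.0, -0.0], [0.001, 0.0, -1.0]]
contact_force: [0.8, 0.0, 0.3]
width: 40.1
```

>>> {"fn": "arm_command", "kwargs": {
  "commands": [0,0,-0.012,0,0,0,0,0,-0.025,0,0,0,0,0,-0.03,0,0,0,0,0,-0.03,0,0,0,0,0,-0.02,0,0,0]
}}

```text
time_s: 11.38
position: [625.6, -42.4, 355.9]
tcp_rot: [[1.0, -0.03, 0.003], [-0.03, -1.0, -0.001], [0.003, 0.001, -1.0]]
contact_force: [-0.0, 0.2, 0.3]
width: 39.8
```

```bash
python3 - <<'E'
from h import *
plan([623.8,-104,350],88.3,1)
for n,(x0,y0,w,h) in(("scene",(90,110,180,150)),("top",(250,120,150,120))):
    p,d=grab_frame(n);im=cv2.cvtColor(p,cv2.COLOR_RGB2BGR);np.save(n+'4.npy',d);cv2.imwrite(f'pics/{n}4.png',im);im=im[y0:y0+h,x0:x0+w];cv2.imwrite(f'pics/g_{n}.png',cv2.resize(im,None,fx=4,fy=4,interpolation=cv2.INTER_CUBIC))
E
python3 tag.py 4
```

```text
t 11.38 pos [625.6 -42.4 355.9] yaw -1.73 tilt [ 3.3e-03 -8.0e-04 -1.0e+00] F [-0.   0.2  0.3] w 39.8 j [-0.25  0.52  0.91  0.    1.72  1.35]
total [0.     0.0617 0.006 ] [ 0.0032 -0.002  -1.5713]  per row [0.     0.0617 0.006 ] [ 0.0032 -0.002  -1.5713]
60 27 x 602.3 678.6 gaps [602. 631. 649. 669.] y -38.8
75 31 x 606.1 678.2 gaps [606. 627. 649. 671.] y -38.3
90 14 x 609.0 677.6 gaps [609. 642. 670. 676.] y -38.9
105 12 x 659.7 679.3 gaps [660. 671. 676. 678.] y -39.5
120 34 x 614.5 678.2 gaps [615. 633. 657. 675.] y -39.3
135 41 x 613.6 674.5 gaps [614. 632. 646. 661.] y -41.1
195 6 x 593.0 649.3 gaps [593. 595. 647. 649.] y -38.5
210 16 x 594.6 657.1 gaps [595. 598. 643. 648.] y -38.7
225 39 x 591.8 668.3 gaps [592. 611. 635. 658.] y -38.3
240 90 x 586.1 672.2 gaps [586. 609. 642. 656.] y -38.6
255 34 x 609.1 644.3 gaps [609. 619. 632. 641.] y -38.2
270 27 x 611.2 642.5 gaps [611. 617. 626. 633.] y -40.7
```

View pics/g_scene.png

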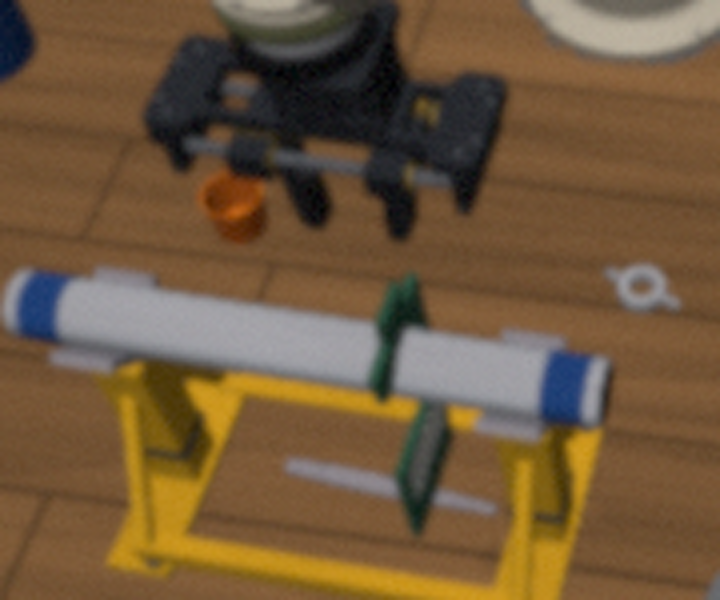

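>>> {"fn": "arm_command", "kwargs": {
  "commands": [0,0.03,0,0,0,0,0,0.03,0,0,0,0,0,0,0,0,0,-0.1746,0,0,0,0,0,-0.1746,0,0,0,0,0,-0.1746],
  "claw": 0.088
}}

```text
time_s: 12.1
position: [623.7, -102.4, 352.7]
tcp_rot: [[0.878, 0.479, -0.0], [0.479, -0.878, 0.0], [-0.0, -0.0, -1.0]]
contact_force: [-0.5, 0.1, -0.3]
width: 87.1
```

>>> {"fn": "arm_command", "kwargs": {
  "commands": [0,0,0,0,0,-0.1746,0,0,0,0,0,-0.1746,0,0,0,0,0,-0.1746,0,0,0,0,0,-0.1746,0,0,0,0,0,-0.1746]
}}

```text
time_s: 12.72
position: [623.7, -102.3, 352.7]
tcp_rot: [[0.197, 0.98, -0.0], [0.98, -0.197, 0.0], [0.0, -0.0, -1.0]]
contact_force: [-1.1, 0.3, 0.8]
width: 88.2
```

>>> {"fn": "arm_command", "kwargs": {
  "commands": [0,0,0,0,0,-0.1746,0,0,0,0,0,0]
}}

```text
time_s: 12.98
position: [623.7, -102.3, 352.8]
tcp_rot: [[0.031, 1.0, -0.0], [1.0, -0.031, 0.0], [0.0, -0.0, -1.0]]
contact_force: [0.5, 0.0, 0.6]
width: 88.2
```

```bash
python3 - <<'E'
from h import *
plan([623.8,-102.5,186.4],88.3,1)
for n in("top","scene"):
    p,d=grab_frame(n);im=cv2.cvtColor(p,cv2.COLOR_RGB2BGR);np.save(n+'5.npy',d);cv2.imwrite(f'pics/{n}5.png',im)
W=cloud("scene",d);q=W[(d>0)]
q=q[(abs(q[:,2]-220)<18)&(q[:,0]>585)&(q[:,0]<660)]
print('tube y ext',q[:,1][(q[:,1]>-330)&(q[:,1]<130)].min(),q[:,1][(q[:,1]<130)].max())
a=q[(q[:,1]>-250)&(q[:,1]<-70)]
from scipy.optimize import least_squares
r=least_squares(lambda s:np.hypot(a[:,0]-s[0],a[:,2]-s[1])-24.15 if 0 else np.hypot(a[:,0]-s[0]-.03*(a[:,1]+100),a[:,2]-s[1])-24.15,[624,205],loss='soft_l1');print(r.x)
E
```

```text
t 12.97 pos [ 623.7 -102.3  352.8] yaw 88.21 tilt [-0.  0. -1.] F [0.5 0.  0.6] w 88.2 j [-0.35  0.53  0.89  0.    1.72 -0.32]
total [-2.000e-04  1.000e-04  1.664e-01] [-0.     -0.     -0.0015]  per row [-2.000e-04  1.000e-04  1.664e-01] [-0.     -0.     -0.0015]
tube y ext -319.9527678172984 101.13877133112601
[623.77678899 205.41269761]
```

View pics/scene5.png

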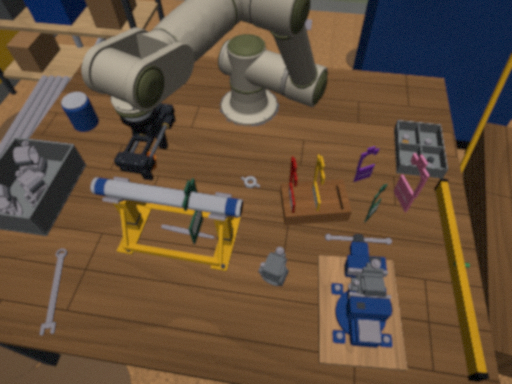

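>>> {"fn": "arm_command", "kwargs": {
  "commands": [0,0,0.04,0,0,0,0,0,0.045,0,0,0,0,0,0.04,0,0,0,0,0,0.025,0,0,0,0,0,0.012,0,0,0]
}}

```text
time_s: 13.7
position: [623.5, -102.2, 190.0]
tcp_rot: [[0.032, 0.999, -0.001], [0.999, -0.032, 0.0], [0.0, -0.001, -1.0]]
contact_force: [-0.2, 0.2, 1.1]
width: 87.8
```

>>> {"fn": "arm_command", "kwargs": {
  "commands": [0,0,0.003,0,0,0,0,0,0,0,0,0]
}}

```text
time_s: 13.95
position: [624.3, -102.5, 189.3]
tcp_rot: [[0.03, 1.0, 0.002], [1.0, -0.03, -0.001], [-0.001, 0.002, -1.0]]
contact_force: [0.1, 0.2, -0.5]
width: 87.7
```

```bash
python3 - <<'E'
from h import *
plan([623.8,-102.5,186.4],88.3,1)
for n,(x0,y0,w,h) in(("scene",(90,110,180,150)),):
    p,d=grab_frame(n);im=cv2.cvtColor(p,cv2.COLOR_RGB2BGR)[y0:y0+h,x0:x0+w];cv2.imwrite(f'pics/h_{n}.png',cv2.resize(im,None,fx=4,fy=4,interpolation=cv2.INTER_CUBIC))
E
```

```text
t 13.95 pos [ 624.3 -102.5  189.3] yaw 88.27 tilt [ 2.1e-03 -7.0e-04 -1.0e+00] F [ 0.1  0.2 -0.5] w 87.7 j [-0.35  0.59  1.21  0.    1.34 -0.32]
total [-0.     -0.0005  0.0029] [ 0.0021  0.0006 -0.0005]  per row [-0.     -0.0005  0.0029] [ 0.0021  0.0006 -0.0005]
```

View pics/h_scene.png

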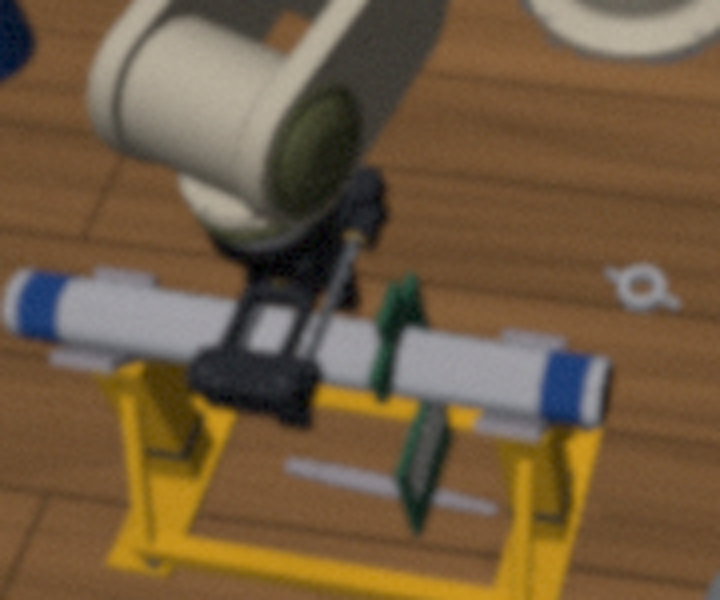

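>>> {"fn": "arm_command", "kwargs": {
  "commands": [0,-0.0005,0.003,0.002,0,0,0,0,0,0,0,0,0,0,0,0,0,0]
}}

```text
time_s: 14.38
position: [623.5, -102.4, 185.5]
tcp_rot: [[0.03, 1.0, -0.001], [1.0, -0.03, -0.0], [-0.0, -0.001, -1.0]]
contact_force: [0.5, 0.0, 0.4]
width: 88.1
```

>>> {"fn": "arm_command", "kwargs": {
  "commands": [0,0,0,0,0,0,0,0,0,0,0,0,0,0,0,0,0,0,0,0,0,0,0,0,0,0,0,0,0,0],
  "claw": 0.0,
  "force": 55
}}

```text
time_s: 15.0
position: [623.6, -102.4, 185.4]
tcp_rot: [[0.03, 1.0, -0.001], [1.0, -0.03, -0.0], [-0.0, -0.001, -1.0]]
contact_force: [1.3, 0.0, -0.9]
width: 46.7
```

>>> {"fn": "arm_command", "kwargs": {
  "commands": [0,0,0,0,0,0,0,0,0,0,0,0]
}}

```text
time_s: 15.25
position: [623.6, -102.4, 185.4]
tcp_rot: [[0.03, 1.0, -0.001], [1.0, -0.03, -0.0], [-0.0, -0.001, -1.0]]
contact_force: [3.2, -0.9, -0.4]
width: 46.4
```

>>> {"fn": "arm_command", "kwargs": {
  "commands": [0,0,-0.003,0,0,0,0,0,-0.005,0,0,0,0,0,-0.005,0,0,0,0,0,-0.004,0,0,0,0,0,0,0,0,0]
}}

```text
time_s: 15.88
position: [623.5, -102.4, 202.7]
tcp_rot: [[0.03, 1.0, -0.001], [1.0, -0.03, -0.0], [-0.0, -0.001, -1.0]]
contact_force: [0.6, 0.2, -8.5]
width: 46.4
```

```bash
cat > lvl.py <<'E'
from h import *
import sys
from scipy.optimize import least_squares
k=sys.argv[1]
o=get_obs();print('t',o['time_s'],'pos',np.round(o['position'],1),'F',np.round(o['contact_force'],1),'M',np.round(o['wrist_torque'],2),'w',o['width'],'R',np.round(o['tcp_rot'],3).tolist())
zc=o['position'][2]+20
for n,(x0,y0,w,h) in(("scene",(70,80,190,150)),("top",(240,110,190,120))):
    p,d=grab_frame(n);im=cv2.cvtColor(p,cv2.COLOR_RGB2BGR);np.save(f'{n}{k}.npy',d);cv2.imwrite(f'pics/{n}{k}.png',im);im=im[y0:y0+h,x0:x0+w];cv2.imwrite(f'pics/z{k}_{n}.png',cv2.resize(im,None,fx=4,fy=4,interpolation=cv2.INTER_CUBIC))
    W=cloud(n,d)[d>0]
    q=W[(abs(W[:,0]-623)<35)&(abs(W[:,2]-zc-20)<20)]
    a=q[((q[:,1]>-318)&(q[:,1]<-150))|((q[:,1]>-25)&(q[:,1]<98))]
    f=lambda s:np.hypot(a[:,0]-s[0]-s[1]*(a[:,1]+105),a[:,2]-s[2]-s[3]*(a[:,1]+105))-24.15
    r=least_squares(f,[624,.03,zc,0],loss='soft_l1',f_scale=1.);print(n,len(a),'x',r.x[0],'slope',round(r.x[1],4),'z',r.x[2],'tilt deg',np.degrees(r.x[3]),'ends y',q[:,1].min(),q[:,1].max())
E
python3 lvl.py 6
```

```text
t 15.875 pos [ 623.5 -102.4  202.7] F [ 0.6  0.2 -8.5] M [ 0.   -0.07  0.03] w 46.35835294134292 R [[0.03, 1.0, -0.001], [1.0, -0.03, -0.0], [-0.0, -0.001, -1.0]]
scene 1653 x 623.4030294334422 slope 0.0295 z 222.74185878251077 tilt deg 0.17831330614895874 ends y -320.6688312522823 101.31031562385024
top 1323 x 624.1879576902226 slope 0.029 z 223.15217019569943 tilt deg 0.224123685158837 ends y -320.69667260297297 99.97586050028626
```

View pics/z6_scene.png

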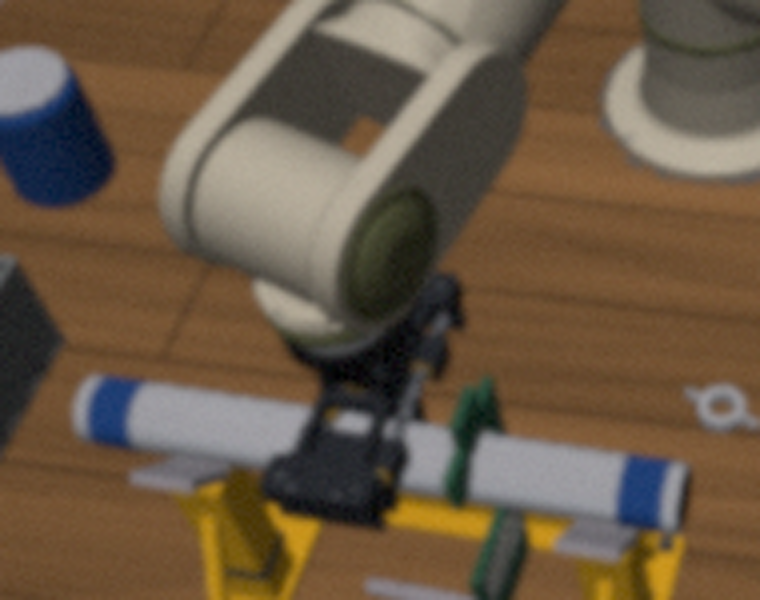

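>>> {"fn": "arm_command", "kwargs": {
  "commands": [0,0,-0.008,0,0,0,0,0,-0.012,0,0,0,0,0,-0.014,0,0,0,0,0,-0.014,0,0,0,0,0,-0.012,0,0,0]
}}

```text
time_s: 16.6
position: [623.6, -102.4, 263.7]
tcp_rot: [[0.03, 1.0, -0.0], [1.0, -0.03, -0.0], [-0.0, -0.0, -1.0]]
contact_force: [0.4, -0.8, -10.3]
width: 47.0
```

>>> {"fn": "arm_command", "kwargs": {
  "commands": [0,0,-0.008,0,0,0,0,0,-0.004,0,0,0,0,0,0,0,0,0,0,0,0,0,0,0,0,0,0,0,0,0]
}}

```text
time_s: 17.23
position: [623.5, -102.3, 274.0]
tcp_rot: [[0.03, 1.0, -0.002], [1.0, -0.03, 0.0], [0.0, -0.002, -1.0]]
contact_force: [0.3, 0.5, -7.9]
width: 46.5
```

```bash
python3 lvl.py 7
```

```text
t 17.225 pos [ 623.5 -102.3  274. ] F [ 0.3  0.5 -7.9] M [-0.05 -0.08 -0.03] w 46.49602021945687 R [[0.03, 1.0, -0.002], [1.0, -0.03, 0.0], [0.0, -0.002, -1.0]]
scene 1789 x 623.5484540968573 slope 0.0285 z 294.06964643971 tilt deg 0.25163087785348637 ends y -319.430065089712 101.38419146649622
top 1497 x 624.1904817397105 slope 0.0288 z 295.0301265332827 tilt deg 0.22682212974490182 ends y -321.35132965755463 99.19262190555301
```

View pics/z7_scene.png

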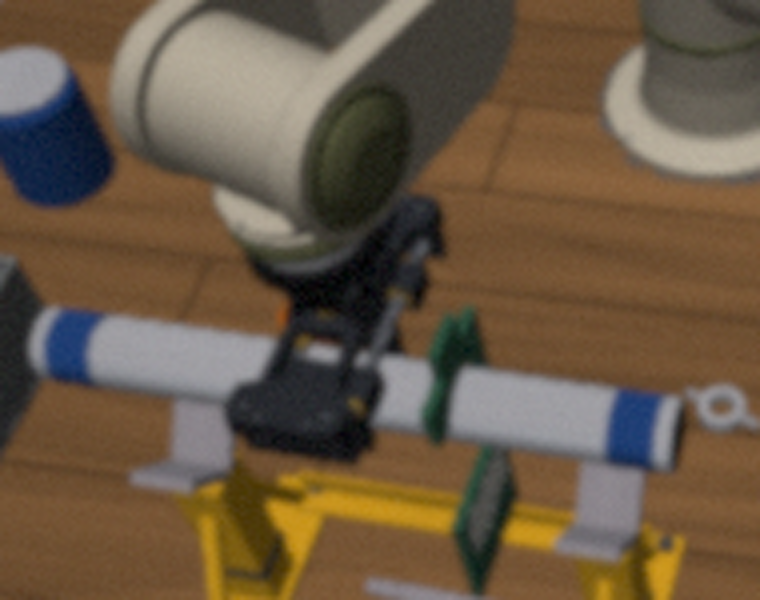

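>>> {"fn": "arm_command", "kwargs": {
  "commands": [0,0,0,0,0,0,0,0,0,0,0,0,0,0,0,0,0,0,0,0,0,0,0,0,0,0,0,0,0,0]
}}

```text
time_s: 17.95
position: [623.5, -102.4, 274.4]
tcp_rot: [[0.03, 1.0, -0.001], [1.0, -0.03, -0.0], [-0.0, -0.001, -1.0]]
contact_force: [0.4, -0.2, -8.6]
width: 46.8
```

>>> {"fn": "arm_command", "kwargs": {
  "commands": [0,0,0,0,0,0,0,0,0,0,0,0,0,0,0,0,0,0,0,0,0,0,0,0,0,0,0,0,0,0]
}}

```text
time_s: 18.58
position: [623.5, -102.4, 274.4]
tcp_rot: [[0.03, 1.0, -0.001], [1.0, -0.03, -0.0], [-0.0, -0.001, -1.0]]
contact_force: [-0.0, 0.3, -8.6]
width: 46.5
```

>>> {"fn": "arm_command", "kwargs": {
  "commands": [0,0,0,0,0,0,0,0,0,0,0,0,0,0,0,0,0,0,0,0,0,0,0,0,0,0,0,0,0,0]
}}

```text
time_s: 19.2
position: [623.5, -102.4, 274.4]
tcp_rot: [[0.03, 1.0, -0.001], [1.0, -0.03, -0.0], [-0.0, -0.001, -1.0]]
contact_force: [-0.4, 0.3, -7.6]
width: 46.7
```

>>> {"fn": "arm_command", "kwargs": {
  "commands": [0,0,0,0,0,0,0,0,0,0,0,0,0,0,0,0,0,0,0,0,0,0,0,0,0,0,0,0,0,0]
}}

```text
time_s: 19.82
position: [623.5, -102.4, 274.4]
tcp_rot: [[0.03, 1.0, -0.001], [1.0, -0.03, -0.0], [-0.0, -0.001, -1.0]]
contact_force: [-0.8, -0.5, -8.5]
width: 46.2
```

>>> {"fn": "arm_command", "kwargs": {
  "commands": [0,0,0,0,0,0,0,0,0,0,0,0,0,0,0,0,0,0,0,0,0,0,0,0,0,0,0,0,0,0]
}}

```text
time_s: 20.45
position: [623.6, -102.4, 274.4]
tcp_rot: [[0.03, 1.0, -0.001], [1.0, -0.03, -0.0], [-0.0, -0.001, -1.0]]
contact_force: [1.3, -0.3, -8.4]
width: 46.6
```

>>> {"fn": "arm_command", "kwargs": {
  "commands": [0,0,0,0,0,0,0,0,0,0,0,0,0,0,0,0,0,0,0,0,0,0,0,0,0,0,0,0,0,0]
}}

```text
time_s: 21.08
position: [623.5, -102.4, 274.4]
tcp_rot: [[0.03, 1.0, -0.001], [1.0, -0.03, -0.0], [-0.0, -0.001, -1.0]]
contact_force: [0.1, 0.2, -8.9]
width: 46.5
```

```bash
python3 lvl.py 8
```

```text
t 21.075 pos [ 623.5 -102.4  274.4] F [ 0.1  0.2 -8.9] M [-0.   -0.03 -0.02] w 46.54339843702963 R [[0.03, 1.0, -0.001], [1.0, -0.03, -0.0], [-0.0, -0.001, -1.0]]
scene 1792 x 623.5941113864327 slope 0.0289 z 294.4570635277347 tilt deg 0.24128031380466097 ends y -320.7364058541127 101.05119300906
top 1496 x 624.2132210167125 slope 0.0294 z 295.1979517892071 tilt deg 0.19484417805705617 ends y -321.1216754527866 99.20664970256155
```

View pics/scene8.png

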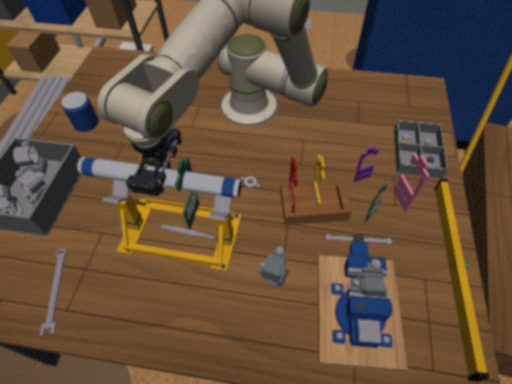

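View pics/top8.png

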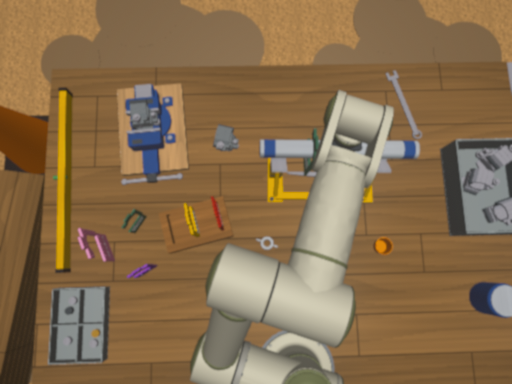

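The tube has been held level and still for over 3.5 s. The tag hangs at scene (191,195), and the other tags and loose things have not moved. I am handing the job in.

```bash
python3 -c "
from station import *
print(job_done())"
```

```text
the job is handed in; nothing more can be done
None
```

The green tag is hanging on the tube, and the arm is holding the tube level above the rack; I handed the job in at about 21 s of the 64 s allowed.

- **Tag:** I took the larger green tag from the slotted block, leaving the small loose green one and the pink and purple ones. I lifted it over its neighbours, hung it about 68 mm to the left of the tube's middle and let go.
- **Lift:** I gripped the tube at 55 N, about 7 mm to the tag's side of its middle for balance. The tube rose about 89 mm, and I held it there still for over 3.5 s.
- **Last checks:** The two cameras put the tilt at 0.19° and 0.24°. The arm's position did not change by more than 0.1 mm during the hold, and the wrist carried about 8.5 N. The pictures show the tag hanging upright and clear of the gripper, with the red and yellow tags, the drift and the other loose things where they were.
- **Small disagreements:**
  - The fingers read 46.5 mm wide on the 48.3 mm tube, but it did not slip.
  - The wrist load is a little above the roughly 7.7 N expected from the stated masses.

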